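Index the gift-wrapping carousel to the red ribbon

ROBOT

A 6-joint arm with a two-finger parallel gripper is mounted at the origin on the work surface; the furniture and walls round the work are solid. World frame = base frame: x ahead of the robot, y to its left, z up, the work surface at z = 0. Lengths are in m, angles in rad, forces in N, time in s.
With the tool pointing down it reaches from about 0.35 to 0.725 m from the base axis. Payload 4.3 kg.
Tool frame: the origin (TCP) lies between the finger pads; the fingertips stand 25 mm ahead of it and the grasp point (between the pads) lies 6 mm ahead of it; z points along the fingers, y is the line along which they close (so a half turn about z gives the same grasp; the last joint's range is limited). The gripper opens to 85 mm and grips with 20 to 120 N. Pads are 22 mm wide; open, the fingers measure 114 mm over their backs; the gripper's body (76 mm by 85 mm) begins 54 mm behind the grasp point. The pads swing forward as they close: fully open they stand 13 mm farther back than shut.
Start: joints at [-1.449, 0.377, 0.081, 1.274, 0, 1.46], TCP at [0.132, -0.56, 0.256] pointing down, gripper open.
Joint ranges: [-2.72, 2.72], [-0.84, 1.66], [-1.02, 1.22], [-1.77, 2.12], [-1.37, 1.28], [-3.14, 3.14]. Speed limits (rad/s): [2.57, 2.57, 3.14, 3.14, 3.14, 3.14].

INTERFACE

Orientations are given as a unit quaternion [w, x, y, z].
In Python, from workcell import r gives the robot as it stands.
- The arm moves only by the tool carry_out, never from a script. Its argument "commands" is a list of rows, each a list of 5 numbers: the closure, from 0 (fully open) to 1 (shut), then the shift along the world's x, y, z in units of 30 mm (1.0 is 30 mm), then the turn about the world's z in units of 6 degrees (1.0 is 6 degrees). In form: [[fingers, tx, ty, tz, yaw], ...]. A call has 1 to 8 rows; each row shifts and turns the commanded pose from where the row before left it; what a row does not reach is not made up. A row lasts 1/10 s, in which the tool goes at most 50 mm and 8.59 degrees, less where a joint would pass 70% of its speed; a pose out of reach is approached as far as the arm can. A call is refused whole if a number of a shift passes 1 or a number of a turn 1, either way. A call with a gripper value outside its range is refused whole. The fingers move at their own pace and stop on an object; "newtons" is the grip in N (left out, the last holds). Time passes only in rows, so rows that do not move let the fingers close. It gives the time, the measured TCP pose, the force, the opening and the grip force at its end, in the units of the state.
- r.observe(): the state, without advancing time (a new reading comes with each control period).
- r.read_camera(name): name is "scene" or "top" or "wrist"; returns the picture (400x640x3 uint8, red, green, blue); there is no depth.
- r.camera_model(name): a dict with "fx", "fy", "cx", "cy" (pixels), "world_from_camera" (4x4, takes a point from camera to world coordinates); the wrist camera has in their place "hand_eye" (4x4, takes a point from camera to tool coordinates, whose origin is the TCP and whose axes are the flange's). Camera axes: x right, y down, z forward; pixel columns grow to the right and rows downward; lengths in m; the calibration is good to about 2 mm. A picture is of the moment at which its call begins: read the wrist's pose just before it. camera_model takes no time and is no camera call.
- r.close_job(): hands the job in; it is judged then, once.
The state is a dict: "time": time; "joint_positions": joint angles; "qd": joint speeds; "joint_torque": joint torques, N m; "tool_pos": TCP position; "tcp_rot": TCP orientation; "force": force on the tool from outside, world axes, zero at the start; "moment": the same for the moment, N m; "finger_gap": finger opening in m; "gripper_force": force on a finger pad.
Only numpy, scipy, OpenCV 4.12 (cv2) and the standard library are available. Lean on these libraries where they do the work, as an engineer would, in place of code of your own. Each camera call takes 0.05 s, during which the arm holds its last target. There are 200 camera calls.

TASK

On the gift-wrapping carousel, pull up the sprung red knob, turn the carousel until the red ribbon roll stands at the brass pointer post, and let the pin drop fully home in the hole there. The red roll must ride round lying in its own dish.

Things in the scene. Friction and masses are not known exactly. Their poses are not given: they have to be found in the camera images.
- wrap_stand: fixed round base of the carousel, wood with steel top, 190 mm across, 20 mm high. Origin on the turning axis at table level, z up, +x points to the brass pointer post (117 mm from the axis, 88 mm high, ball top). The steel top has index holes with brass bushes and wide rounded mouths, 75 mm from the axis, 72 degrees apart: one under the knob at the start, the next 72 degrees to each side
- spider (a joint): turn on the base (rad), counterclockwise from above, 0 at the start, stops at +-1.5; locked while the pin is home, else turns easily. It has 3 white dishes (centres 68 mm from the axis, 72 degrees apart, inner radius 36, rims 38 mm above the table) and across from the middle dish the knob's arm. At 0 the middle dish, with a wooden stamp rising to 90 mm above the table, is at the pointer
- knob (a point): grip point on the axis of the upright round red knob of the sprung pin, 28 mm in diameter, 50 to 87 mm above the table with the pin home; the point is then at 70 mm. It is 75 mm from the turning axis, at the start on the side away from the pointer; it rises and goes round with the knob. The knob spins freely on its pin, so the hand need not turn. No obstacle above 47 mm within 60 mm of it
- index_pin (a joint): lift of the sprung pin (m): 0 fully home in a hole, 0.020 at its upper stop. Above about 0.012 it is clear of the holes and the carousel can turn. The spring pushes it down with 5 N at 0 and 8 N at the top. Let go within about 7 mm of a hole it centres itself and drops in; elsewhere it stays up on the steel at about 0.012
- red_roll: roll of red satin ribbon lying flat and loose in one of the two outer dishes (a gold roll lies in the other, either way round), about 60 mm across, 16 mm high. Origin under its centre, 30 mm above the table; z up
Mind the look-alikes: they are no part of the job. There is more than one size of the red_roll; the job needs the smallest.

How it is judged:
On the way, in this order (a step that is already met when the one before it is completed fails the run):
1. the index pin is pulled up clear of its hole (value of joint index_pin above 0.0115 m), for 0.1 s.
2. the pin, still out, is carried well away from its first hole (value of joint index_pin above 0.008 m and x of knob in the frame of wrap_stand above -0.06 m), for 0.05 s.
At the end, for the whole second after the job is handed in: The pin is home in the next hole (lift under 3 mm), the knob 72 degrees (within 9) from its start; the red roll lies flat (within 10 degrees) and at rest in its dish at the pointer, within 15 mm either way of the point 68 mm from the axis towards the pointer, underside below 36 mm (value of joint index_pin below 0.003 m and x of knob in the frame of wrap_stand between -0.035 and -0.01 m and x of red_roll in the frame of wrap_stand between 0.053 and 0.083 m and y of red_roll in the frame of wrap_stand between -0.015 and 0.015 m and height (world z) of red_roll below 0.036 m and angle between red_roll's own z axis and vertical below 0.17 rad and linear speed of red_roll below 0.02 m/s); the robot touches nothing.
It fails at once if the red roll is lifted out of its dish or tipped (height (world z) of red_roll above 0.045 m or angle between red_roll's own z axis and vertical above 0.35 rad).
It also fails if it takes over 35 s, if anything falls off the work surface, if the arm or the gripper's body presses on something with over 40 N, if the wrist force passes 120 N, or if a joint passes its speed limit or range.

## Working session

There is one attempt and no reset: what is moved stays moved. The work goes in short steps, Python scripts to look and compute and a tool call to move; the robot and the scene stay as the last step left them, time stands still between calls to the robot, and variables do not carry over. Pictures are saved under pics/ and viewed, at most 10 in all, crops included, and the job is handed in when it is done.

Besides the shell and the picture viewer there is one more tool, called after "Request:" as name(argument=value, ...), one argument or row to a line, values as JSON. carry_out: Moves the arm, as the interface text tells. Its arguments: {"type":"object","properties":{"commands":{"type":"array"},"newtons":{"type":"number"}},"required":["commands"]}

```bash
mkdir -p pics; ls; python3 - <<'E'
from workcell import r
import cv2,numpy as np
o=r.observe();print(o)
for n in("top","scene"):
    im=r.read_camera(n);cv2.imwrite(f"pics/{n}0.png",im[:,:,::-1]);m=r.camera_model(n);print(n,m)
E
```

```text
pics
{'time': 0.0, 'joint_positions': array([-1.44929314e+00,  3.78058174e-01,  7.96188065e-02,  1.27439676e+00,
       -5.88457589e-06,  1.46048702e+00]), 'qd': array([ 0.00105252,  0.00134265,  0.00057906,  0.00071744, -0.00160997,
        0.00046101]), 'joint_torque': array([-5.07806963e-04, -4.63605702e+01,  2.69873983e+01,  2.08111253e-02,
       -6.71437988e-05, -3.93688325e-06]), 'tool_pos': array([ 0.1320265 , -0.55901267,  0.25536087]), 'tcp_rot': array([-1.01986896e-03,  9.93289870e-01,  1.15646847e-01, -8.65053549e-06]), 'force': array([ 0.07153794, -0.62720885,  0.15267326]), 'moment': array([-0.0314249 , -0.01982947, -0.00383821]), 'gripper_force': 0.0, 'finger_gap': 0.08546683965888328}
top {'fx': 363.106025423682, 'fy': 363.106025423682, 'cx': 320.5621395879219, 'cy': 199.76286862183807, 'world_from_camera': array([[-0.00692939, -0.99512853,  0.09834226,  0.38507733],
       [-0.99979311,  0.00877532,  0.0183504 , -0.23639707],
       [-0.01912399, -0.09819475, -0.99498345,  0.91470951],
       [ 0.        ,  0.        ,  0.        ,  1.        ]])}
scene {'fx': 431.59432285438965, 'fy': 431.59432285438965, 'cx': 317.9885616256756, 'cy': 202.83062124688527, 'world_from_camera': array([[ 0.77037429, -0.3201049 ,  0.55141301,  0.01239005],
       [-0.63718816, -0.3557506 ,  0.68369054, -0.79611316],
       [-0.02268718, -0.87805146, -0.47802817,  0.49975865],
       [ 0.        ,  0.        ,  0.        ,  1.        ]])}
```

View pics/top0.png

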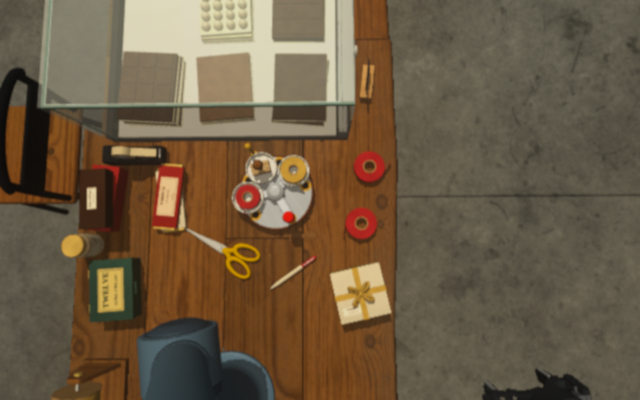

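View pics/scene0.png

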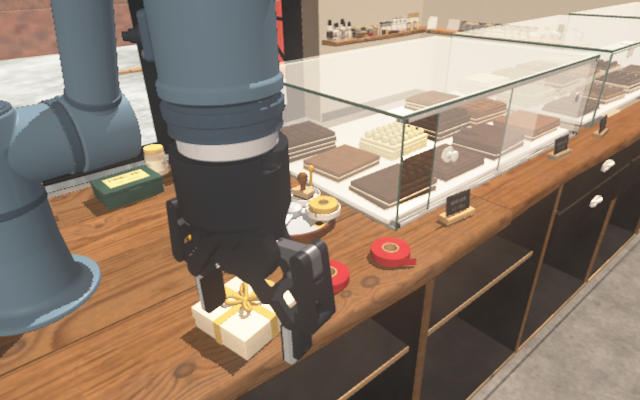

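Top view: the carousel is centred near (273,200), with the pointer ball at (248,146), the knob at (289,217) and the gold roll in its dish at (293,169). These could be taken for the red roll:
- the red roll in a dish at (248,197)
- loose red rolls on the table at (370,167) and (361,224), which are larger

I choose the one in the dish, and will check it in a close crop and measure.

```bash
cat > h.py <<'E'
import numpy as np,cv2
from workcell import r
def ray(n,u,v,z):
    m=r.camera_model(n);T=m["world_from_camera"]
    d=T[:3,:3]@np.array([(u-m["cx"])/m["fx"],(v-m["cy"])/m["fy"],1]);o=T[:3,3]
    return o+d*(z-o[2])/d[2]
def proj(n,p):
    m=r.camera_model(n);T=np.linalg.inv(m["world_from_camera"]);c=T[:3,:3]@np.asarray(p)+T[:3,3]
    return np.array([m["fx"]*c[0]/c[2]+m["cx"],m["fy"]*c[1]/c[2]+m["cy"]])
E
python3 - <<'E'
from h import *
im=cv2.imread("pics/top0.png");hsv=cv2.cvtColor(im,cv2.COLOR_BGR2HSV)
red=(((hsv[:,:,0]<8)|(hsv[:,:,0]>172))&(hsv[:,:,1]>150)&(hsv[:,:,2]>90)).astype(np.uint8)
n,l,s,c=cv2.connectedComponentsWithStats(red)
for i in range(1,n):
    if s[i,4]>20: print(s[i],c[i].round(1),ray("top",*c[i],.046).round(4))
k=ray("top",289,217,.087);p=ray("top",248,146,.085);print("knob",k,"post",p,np.linalg.norm((k-p)[:2]))
cv2.imwrite("pics/c.png",cv2.resize(im[130:250,210:400],None,fx=4.2,fy=4.2,interpolation=cv2.INTER_CUBIC))
E
```

```text
[354 151  32  31 634] [369.1 166.4] [ 0.551  -0.3384  0.046 ]
[ 92 164  28  20 183] [109.  169.7] [0.5495 0.2981 0.046 ]
[152 166  32  62 723] [168.2 196.6] [0.4818 0.1494 0.046 ]
[236 185  24  24 372] [247.5 196.5] [ 0.4804 -0.0438  0.046 ]
[345 208  32  32 662] [360.6 223.1] [ 0.4141 -0.3155  0.046 ]
[283 212  11  11  95] [288.2 216.8] [ 0.4307 -0.1425  0.046 ]
[302 256  14  12  32] [308.4 260.2] [ 0.3273 -0.1907  0.046 ]
knob [ 0.42796014 -0.14875483  0.087     ] post [ 0.59498026 -0.05217026  0.085     ] 0.19293599696998112
```

View pics/c.png

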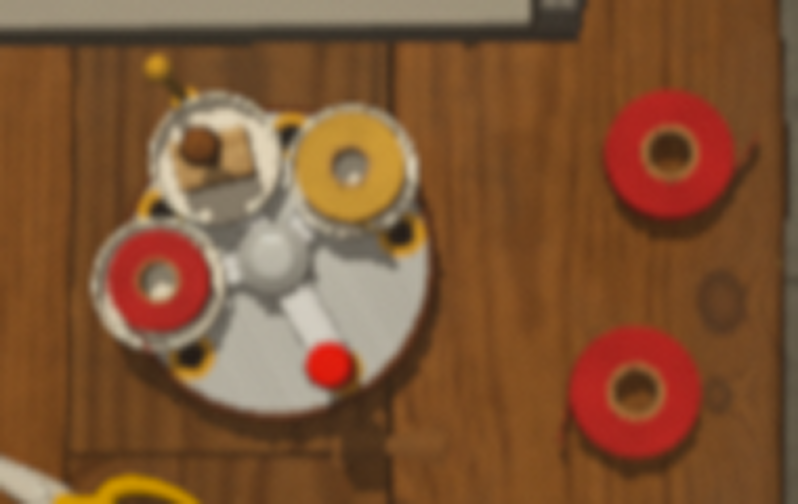

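The crop shows the red roll in the dish at about (247.5,196.5). It is clearly smaller than the two loose ones, whose blobs are about 32 px wide against 24 px. The knob is at (288,217), and the empty bush clockwise of it is at about (255,215).

The measurements agree with the description. Knob to post is 193 mm (192 expected). The roll is 68.6 mm from the axis, at +70.5° from the pointer, so the carousel must turn clockwise by 72°. The axis is at about (0.493,-0.111), and the target knob position is about (0.437,-0.061).

Request:
carry_out(
  commands=[
    [0,0.62,0.85,-0.15,0],
    [0,0.62,0.85,-0.15,0],
    [0,0.62,0.85,-0.15,0],
    [0,0.62,0.85,-0.15,0],
    [0,0.62,0.85,-0.15,0],
    [0,0.62,0.85,-0.15,0],
    [0,0.62,0.85,-0.15,0],
    [0,0.62,0.85,-0.15,0],
  ],
  newtons=40,
)

```text
time: 0.9
tool_pos: [0.2813, -0.3542, 0.2198]
tcp_rot: [-0.0, 0.993, 0.116, -0.0]
force: [0.4, 0.3, -1.6]
finger_gap: 0.0854
gripper_force: 0.0
```

Request:
carry_out(
  commands=[
    [0,0.62,0.85,-0.15,0],
    [0,0.62,0.85,-0.15,0],
    [0,0.62,0.85,-0.15,0],
    [0,0.62,0.85,-0.15,0],
    [0,0.62,0.85,-0.15,0],
    [0,0.62,0.85,-0.15,0],
    [0,0.62,0.85,-0.15,0],
    [0,0,0,0,0],
  ],
)

```text
time: 1.7
tool_pos: [0.4118, -0.1743, 0.1879]
tcp_rot: [-0.001, 0.993, 0.118, -0.0]
force: [-0.5, -0.7, -0.8]
finger_gap: 0.0857
gripper_force: 0.0
```

```bash
python3 - <<'E'
from h import *
from scipy.spatial.transform import Rotation as R
o=r.observe();print(o["time"],o["tool_pos"],o["joint_positions"].round(3),o["force"])
im=r.read_camera("wrist")[:,:,::-1].copy();m=r.camera_model("wrist");cv2.imwrite("pics/w1.png",im)
q=o["tcp_rot"];T=np.eye(4);T[:3,:3]=R.from_quat(q[[1,2,3,0]]).as_matrix();T[:3,3]=o["tool_pos"];T=T@m["hand_eye"]
print("tool y",R.from_quat(q[[1,2,3,0]]).as_matrix()[:,1])
def wray(u,v,z):
    d=T[:3,:3]@np.array([(u-m["cx"])/m["fx"],(v-m["cy"])/m["fy"],1]);return T[:3,3]+d*(z-T[2,3])/d[2]
hsv=cv2.cvtColor(im,cv2.COLOR_BGR2HSV)
red=(((hsv[:,:,0]<8)|(hsv[:,:,0]>172))&(hsv[:,:,1]>150)&(hsv[:,:,2]>90)).astype(np.uint8)
n,l,s,c=cv2.connectedComponentsWithStats(red)
for i in range(1,n):
    if s[i,4]>100: print(s[i],c[i].round(1),wray(*c[i],.07).round(4),wray(*c[i],.087).round(4),wray(*c[i],.046).round(4))
E
```

```text
1.7 [ 0.41183928 -0.17432957  0.18792283] [-5.430e-01  1.590e-01 -3.940e-01  1.020e+00  1.000e-03  2.362e+00] [-0.53906502 -0.68260996 -0.75643076]
tool y [ 0.23445321 -0.97212533 -0.00200954]
[ 495   21  113   94 5673] [546.1  66.8] [ 0.5469 -0.3063  0.07  ] [ 0.5426 -0.2954  0.087 ] [ 0.553  -0.3216  0.046 ]
[ 148   33   75   93 3803] [185.1  72.1] [ 0.4826 -0.0545  0.07  ] [ 0.483  -0.0618  0.087 ] [ 0.4822 -0.0441  0.046 ]
[ 275  151   37   41 1146] [293.1 170.8] [ 0.4295 -0.1455  0.07  ] [ 0.4337 -0.1462  0.087 ] [ 0.4236 -0.1444  0.046 ]
[ 406  170   96   75 4049] [458.2 206.4] [ 0.4321 -0.2839  0.07  ] [ 0.4361 -0.2747  0.087 ] [ 0.4265 -0.297   0.046 ]
[299 248  37  20 231] [316.4 256.1] [ 0.36   -0.1808  0.07  ] [ 0.3692 -0.179   0.087 ] [ 0.3469 -0.1833  0.046 ]
```

View pics/w1.png

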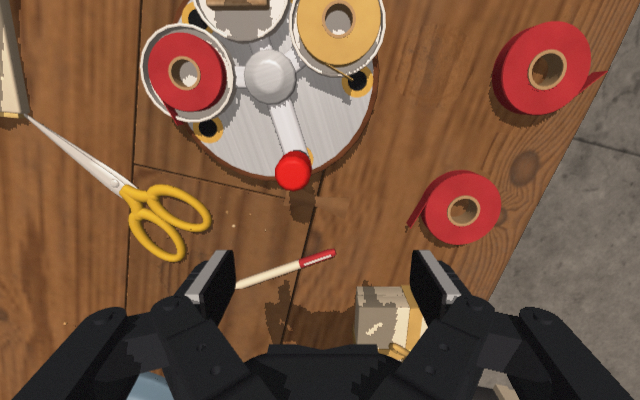

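The wrist view shows the knob at (293,168), the red roll in its dish at (185,72), and the bush for the target hole at (208,128). Both cameras put the knob at about (0.430,-0.148). I'll move over it and descend.

Request:
carry_out(
  commands=[
    [0,0.63,0.93,-0.2,0],
    [0,0,0,-0.7,0],
    [0,0,0,-0.7,0],
    [0,0,0,-0.7,0],
    [0,0,0,-0.7,0],
    [0,0,0,-0.7,0],
    [0,0,0,0,0],
    [0,0,0,0,0],
  ],
)

```text
time: 2.55
tool_pos: [0.4293, -0.1498, 0.078]
tcp_rot: [-0.0, 0.993, 0.115, -0.001]
force: [-0.1, -1.1, 0.2]
finger_gap: 0.0855
gripper_force: 0.0
```

```bash
python3 - <<'E'
from h import *
o=r.observe();print(o["time"],o["tool_pos"],o["joint_positions"].round(3),o["force"])
a=r.read_camera("wrist")[:,:,::-1];cv2.imwrite("pics/w2.png",a)
E
```

```text
2.55 [ 0.42934294 -0.14978737  0.07797298] [-0.475  0.284 -0.552  0.736 -0.     2.436] [-0.06910024 -1.05074031  0.20161297]
```

View pics/w2.png

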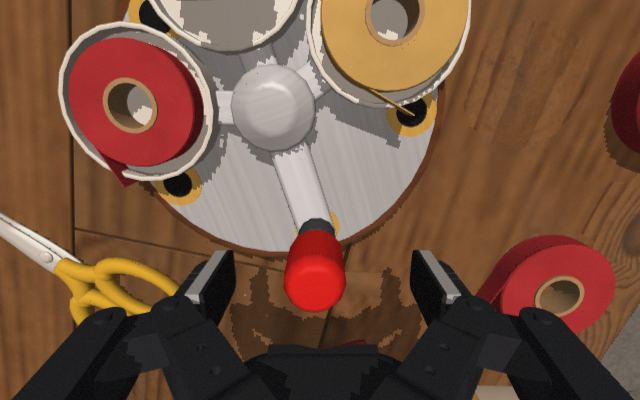

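The knob at (315,275) stands centrally between the pads, at (210,285) and (435,285). I'll close on it.

Request:
carry_out(
  commands=[
    [1,0,0,0,0],
    [1,0,0,0,0],
    [1,0,0,0,0],
    [1,0,0,0,0],
    [1,0,0,0,0],
    [1,0,0,0,0],
    [1,0,0,0,0],
    [1,0,0,0,0],
  ],
  newtons=50,
)

```text
time: 3.4
tool_pos: [0.4303, -0.149, 0.0784]
tcp_rot: [-0.0, 0.993, 0.116, 0.0]
force: [-1.3, 1.5, 5.7]
finger_gap: 0.0263
gripper_force: 48.9
```

The 26.3 mm gap is a little under the knob's 28 mm, so I'll check how well the grip is centred.

```bash
python3 - <<'E'
from h import *
from scipy.spatial.transform import Rotation as R
o=r.observe()
im=r.read_camera("wrist")[:,:,::-1].copy();m=r.camera_model("wrist");cv2.imwrite("pics/w3.png",im)
q=o["tcp_rot"];T=np.eye(4);T[:3,:3]=R.from_quat(q[[1,2,3,0]]).as_matrix();T[:3,3]=o["tool_pos"]
H=m["hand_eye"];print(H.round(3))
z=o["tool_pos"][2]
def tray(u,v,zt):
    d=H[:3,:3]@np.array([(u-m["cx"])/m["fx"],(v-m["cy"])/m["fy"],1]);return H[:3,3]+d*(zt-H[2,3])/d[2]
print("knob top in tool frame (from w2)",tray(315,287,.078-.087))
print("pad pos",[ (np.array([m["fx"],m["fy"]])*(c:=np.linalg.inv(H)@[x,y,.006,1])[:2]/c[2]+[m["cx"],m["cy"]]).round() for x in(-.011,.011) for y in(-.014,.014)])
E
```

```text
[[-0.    -0.954 -0.3    0.077]
 [ 1.     0.    -0.    -0.   ]
 [ 0.    -0.3    0.954 -0.117]
 [ 0.     0.     0.     1.   ]]
knob top in tool frame (from w2) [ 0.00374094 -0.0034129  -0.009     ]
pad pos [array([294., 295.]), array([353., 295.]), array([292., 254.]), array([354., 254.])]
```

View pics/w3.png

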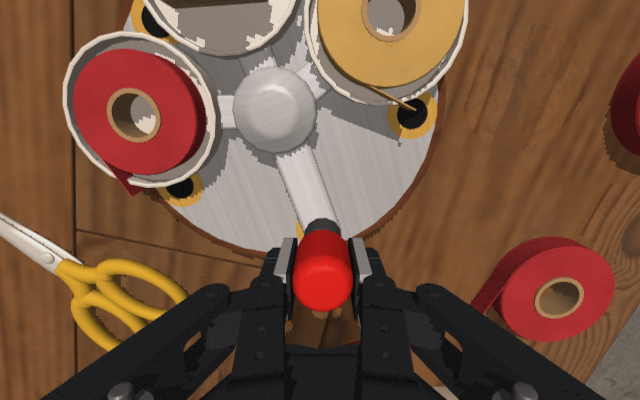

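The knob at (322,270) is firmly between the pads, about 4 mm off their middle, which is fine. I'll lift the pin about 17 mm.

Request:
carry_out(
  commands=[
    [1,0,0,0.15,0],
    [1,0,0,0.15,0],
    [1,0,0,0.15,0],
    [1,0,0,0.12,0],
    [1,0,0,0,0],
    [1,0,0,0,0],
    [1,0,0,0,0],
  ],
)

```text
time: 4.15
tool_pos: [0.43, -0.1492, 0.0947]
tcp_rot: [-0.0, 0.993, 0.116, -0.0]
force: [2.2, 2.1, -7.2]
finger_gap: 0.026
gripper_force: 49.6
```

The pin is up about 16 mm and the force of -7 N matches the spring. Next I work out the arc.

```bash
python3 - <<'E'
import numpy as np
s=np.linspace(0,1,17);s=(.6*s+.4*s*s*(3-2*s))
t=np.radians(210-72*s);p=.075*np.c_[np.cos(t),np.sin(t)]/.03
print(np.diff(p,axis=0).round(2).tolist(), (p[-1]-p[0])*.03)
E
```

```text
[[-0.06, 0.12], [-0.07, 0.14], [-0.07, 0.17], [-0.06, 0.19], [-0.05, 0.21], [-0.03, 0.22], [-0.01, 0.23], [0.01, 0.23], [0.04, 0.23], [0.06, 0.22], [0.07, 0.21], [0.09, 0.19], [0.1, 0.17], [0.1, 0.15], [0.1, 0.13], [0.09, 0.1]] [0.00921604 0.0876848 ]
```

Request:
carry_out(
  commands=[
    [1,-0.06,0.12,0,0],
    [1,-0.07,0.14,0,0],
    [1,-0.07,0.17,0,0],
    [1,-0.06,0.19,0,0],
    [1,-0.05,0.21,0,0],
    [1,-0.03,0.22,0,0],
    [1,-0.01,0.23,0,0],
    [1,0.01,0.23,0,0],
  ],
)

```text
time: 4.95
tool_pos: [0.4189, -0.1031, 0.0947]
tcp_rot: [-0.0, 0.993, 0.116, -0.001]
force: [-0.9, -0.3, -7.6]
finger_gap: 0.0261
gripper_force: 49.7
```

Request:
carry_out(
  commands=[
    [1,0.04,0.23,0,0],
    [1,0.06,0.22,0,0],
    [1,0.07,0.21,0,0],
    [1,0.09,0.19,0,0],
    [1,0.1,0.17,0,0],
    [1,0.1,0.15,0,0],
    [1,0.1,0.13,0,0],
    [1,0.09,0.1,0,0],
  ],
)

```text
time: 5.75
tool_pos: [0.4375, -0.0599, 0.094]
tcp_rot: [-0.002, 0.993, 0.116, -0.002]
force: [-5.1, 4.0, -7.4]
finger_gap: 0.026
gripper_force: 49.8
```

Request:
carry_out(
  commands=[
    [1,0,0,0,0],
    [1,0,0,0,0],
  ],
)

```text
time: 5.95
tool_pos: [0.4376, -0.0597, 0.094]
tcp_rot: [-0.002, 0.993, 0.116, -0.001]
force: [-4.8, 4.4, -7.9]
finger_gap: 0.0261
gripper_force: 49.8
```

```bash
python3 - <<'E'
from h import *
o=r.observe();print(o["time"],o["tool_pos"],o["joint_positions"].round(3),o["force"])
a=r.read_camera("top")[:,:,::-1]
im=a;hsv=cv2.cvtColor(np.ascontiguousarray(im),cv2.COLOR_BGR2HSV)
red=(((hsv[:,:,0]<8)|(hsv[:,:,0]>172))&(hsv[:,:,1]>150)&(hsv[:,:,2]>90)).astype(np.uint8)
n,l,s,c=cv2.connectedComponentsWithStats(red)
for i in range(1,n):
    if s[i,4]>20: print(s[i],c[i].round(1),ray("top",*c[i],.046).round(4))
cv2.imwrite("pics/t2.png",cv2.resize(a[130:260,180:370],None,fx=4,fy=4,interpolation=cv2.INTER_CUBIC))
E
```

```text
5.95 [ 0.43764113 -0.05971965  0.09402626] [-0.282  0.243 -0.559  0.773  0.003  2.627] [-4.78740263  4.37576853 -7.91366805]
[354 151  32  32 636] [369.  166.5] [ 0.5507 -0.3383  0.046 ]
[248 156  25  24 358] [260.6 167.8] [ 0.5503 -0.0749  0.046 ]
[ 92 164  10   6  46] [ 95.8 166.6] [0.5577 0.3311 0.046 ]
[345 207  32  33 660] [360.7 223.1] [ 0.4142 -0.3156  0.046 ]
[302 256  14  12  34] [308.3 260.6] [ 0.3266 -0.1903  0.046 ]
```

View pics/t2.png

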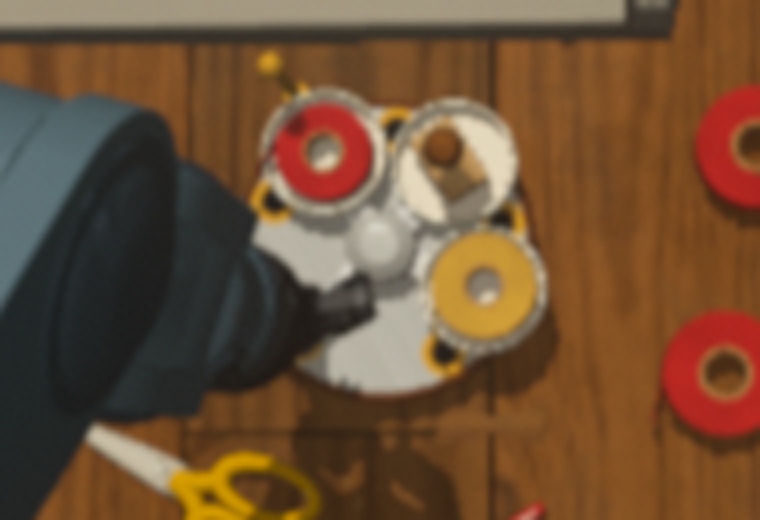

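The red roll lies in its dish at (260.6,167.8), which is 67.7 mm from the axis and within about 2° of the pointer. The carousel is turned. I'll ease off the radial side load and lower the pin.

Request:
carry_out(
  commands=[
    [1,-0.03,0.03,0,0],
    [1,0,0,-0.1,0],
    [1,0,0,-0.1,0],
    [1,0,0,-0.1,0],
    [1,0,0,-0.1,0],
    [1,0,0,-0.1,0],
    [1,0,0,0,0],
    [1,0,0,0,0],
  ],
)

```text
time: 6.8
tool_pos: [0.4376, -0.0596, 0.0795]
tcp_rot: [-0.002, 0.993, 0.116, -0.001]
force: [-5.3, 3.2, -5.5]
finger_gap: 0.0262
gripper_force: 50.1
```

The pin is in the hole, about 1 mm from home. I'll open the fingers and let the spring finish.

Request:
carry_out(
  commands=[
    [0.6,0,0,0,0],
    [0.5,0,0,0,0],
    [0.3,0,0,0,0],
    [0,0,0,0,0],
    [0,0,0,0,0],
    [0,0,0,0,0],
    [0,0,0,0,0],
    [0,0,0,0,0],
  ],
)

```text
time: 7.6
tool_pos: [0.4384, -0.0611, 0.0799]
tcp_rot: [0.0, 0.993, 0.116, -0.0]
force: [-0.4, -0.4, 0.2]
finger_gap: 0.0855
gripper_force: 0.0
```

Request:
carry_out(
  commands=[
    [0,0,0,0.5,0],
    [0,0,0,0.9,0],
    [0,0,0,0.9,0],
    [0,0,0,0.9,0],
    [0,-0.3,-0.8,0.5,0],
    [0,-0.3,-0.8,0,0],
    [0,0,0,0,0],
    [0,0,0,0,0],
  ],
)

```text
time: 8.4
tool_pos: [0.4202, -0.1091, 0.1908]
tcp_rot: [-0.0, 0.993, 0.115, -0.0]
force: [0.1, 0.5, -0.5]
finger_gap: 0.0853
gripper_force: 0.0
```

```bash
python3 - <<'E'
from h import *
o=r.observe();print(o["time"],o["tool_pos"],o["finger_gap"],o["force"])
a=r.read_camera("wrist")[:,:,::-1];cv2.imwrite("pics/w4.png",a)
a=r.read_camera("top")[:,:,::-1];hsv=cv2.cvtColor(np.ascontiguousarray(a),cv2.COLOR_BGR2HSV)
red=(((hsv[:,:,0]<8)|(hsv[:,:,0]>172))&(hsv[:,:,1]>150)&(hsv[:,:,2]>90)).astype(np.uint8)
n,l,s,c=cv2.connectedComponentsWithStats(red)
for i in range(1,n):
    if s[i,4]>20: print(s[i],c[i].round(1),ray("top",*c[i],.046).round(4))
E
```

```text
8.4 [ 0.42019711 -0.10907724  0.19077732] 0.08529447321104079 [ 0.05939152  0.45160438 -0.53112336]
[354 151  32  32 638] [369.  166.5] [ 0.5508 -0.3382  0.046 ]
[248 156  25  24 366] [260.3 167.9] [ 0.5501 -0.0744  0.046 ]
[345 208  32  32 661] [360.6 223.1] [ 0.4141 -0.3156  0.046 ]
[302 256  14  12  33] [308.3 260.3] [ 0.3273 -0.1904  0.046 ]
```

View pics/w4.png

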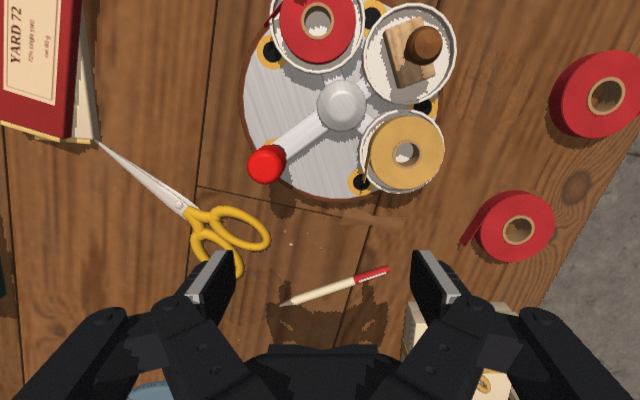

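The wrist view shows the knob at (267,165) released over the target hole. The red roll at (317,20) is flat in its dish at the pointer, at about (0.068, 0.003) in the stand frame. The hand is clear.

```bash
python3 -c "
from workcell import r
print(r.close_job())"
```

```text
the job is handed in; nothing more can be done
None
```

I turned the carousel 72° clockwise and handed the job in, with the red roll flat in its dish at the pointer. The pin was lowered to about 1 mm from home and released for the spring to seat (seating inferred from forces and heights, not seen), and no verdict came back.

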